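# Stroke a printing guide's carriage and park it on the tight spot

### The job

Somewhere along its rail this printing guide has one tight spot that cannot be seen. Run the carriage gently all the way to its left-hand buffer, then all the way to its right-hand buffer, feeling where it drags; then bring it back, leave it parked well on the tight spot, past where the drag first begins, so that the rail can be dressed there, and let go. Do not ram the buffers or disturb the things lying around.

Things in the scene. Friction and masses are not known exactly. Their poses are not given: they have to be found in the camera images.
- guide: The printing guide: a wooden board 90 x 356 x 16 mm, screwed down, with a steel rail along its length, an end block at each end and a carriage on the rail. Origin: centre of the board's underside. Its y axis runs along the rail towards the left end, z up. The tight spot may be anywhere from 30 to 190 mm of carriage travel (joint carriage).
- rail: Steel rail, 22 x 304 mm, top at z = 32 mm; frame as the guide's. At the tight spot, 25 mm of travel long, a hidden high place in it drags on the carriage: 8 to 15 N along the rail move it there, most where the drag begins; 1.5 to 3 N elsewhere. Held still on the spot, it keeps 4 to 11 N along the rail, either way, on the hand; elsewhere at most 2.5 N. Let go, it stays there.
- saddle: The carriage's aluminium block, 66 mm across the rail, 60 mm along it, top at z = 52 mm, with a wooden grip standing on it: 44 mm across the rail, 24 mm along it, from z = 52 to 98 mm. Origin: below the carriage's centre, at the height of the board's underside; axes as the guide's.
- grip (a point): Centre of the wooden grip, 80 mm above the board's underside and 18 mm below the grip's top.
- carriage (a joint): Carriage travel along the rail in m: 0 where it just touches the left buffer (guide's +y end), growing to the right (guide's -y), 0.220 where it just touches the right buffer.
- left_stop: Left end block of aluminium, 60 x 16 mm, top at z = 52 mm, with a 12 mm round sprung rubber buffer that stands 12 mm out of it and yields 1 mm for each 2 N, 10 mm at 20 N. Its frame is the same as the guide's; the block stands at y = 152 to 168 mm in it.
- right_stop: Right end block, the same, at y = -152 to -168 mm in the guide's frame, which is also its own frame.
- cup: Bystander: pale cup, 65 mm wide, 48 mm high. Origin: centre of its underside.
- spool: Bystander: spool of thread, 38 mm wide, 50 mm high. Origin: centre of its underside.
- bridge_block: Bystander: black hand printing block with a long grip, 57 x 87 x 55 mm. Origin: centre of its underside.

How it is judged (in metres and radians):
On the way, in this order (a step that is already met when the one before it is completed fails the run):
1. the carriage is run fully left, onto the left buffer (value of joint carriage below 0.0015 m), for 0.05 s.
2. the carriage is run fully right, onto the right buffer (value of joint carriage above 0.2185 m), for 0.05 s.
At the end, for the whole second after the job is handed in: the carriage stands still on the tight spot (its shoe bearing on the high place of the rail with more than 8 N, which is so over about 22 mm of travel) (contact force between saddle and rail above 8 N and velocity of joint carriage between -0.005 and 0.005 m/s); the robot touches nothing.
It fails at once if the carriage presses on the left buffer with more than 20 N (contact force between saddle and left_stop above 20 N).
It fails at once if the carriage presses on the right buffer with more than 20 N (contact force between saddle and right_stop above 20 N).
It fails at once if the pale cup is moved by more than 15 mm (distance of cup from where it was at the start of the episode above 0.015 m).
It fails at once if the thread spool is moved by more than 15 mm (distance of spool from where it was at the start of the episode above 0.015 m).
It fails at once if the printing block with the long grip is moved by more than 15 mm (distance of bridge_block from where it was at the start of the episode above 0.015 m).
It also fails if it takes over 67 s, if anything falls off the work surface, if the arm or the gripper's body presses on something with over 40 N, if the wrist force passes 120 N, or if a joint passes its speed limit or range.

### The arm

A 6-joint arm with a two-finger parallel gripper is mounted at the origin on a cart in front of the work surface, level with it; the furniture and walls round the work are solid. World frame = base frame: x ahead of the robot, y to its left, z up, the work surface at z = 0. Lengths are in mm, angles in degrees, forces in N, time in s.
With the tool pointing down it reaches from about 350 to 850 mm from the base axis. Payload 8.1 kg.
Tool frame: the origin (TCP) lies midway between the tips of the shut fingers; the grasp point (between the pads) lies 19 mm behind it; z points along the fingers, y is the line along which they close (so a half turn about z gives the same grasp; the last joint's range is limited). The gripper opens to 85 mm and grips with 20 to 120 N. Pads are 22 mm wide; open, the fingers measure 114 mm over their backs; the gripper's body (76 mm by 85 mm) begins 54 mm behind the grasp point. The pads swing forward as they close: fully open they stand 13 mm farther back than shut.
Start: joints at [-82.128, 7.471, 85.268, -0, 87.261, -4.893], TCP at [132.597, -585.169, 231.292] pointing down, gripper open.
Joint ranges: [-169.43, 169.43], [-51.17, 129.36], [1.28, 143.12], [-76.62, 256.62], [0, 156.53], [-152.29, 152.29]. Speed limits (degrees/s): [136.94, 136.94, 159.86, 180, 180, 180].

### API

Orientations are given as [roll, pitch, yaw] about the fixed x, y, z axes, in that order (R = Rz(yaw) Ry(pitch) Rx(roll)).
In Python, from bench import r gives the robot as it stands. The module is installed in compiled form; this text tells all that it offers.
- The arm moves only by the tool jog_arm, never from a script. Its argument "rows" is a list of rows, each a list of 2 entries, a list of its own where there are three numbers: the shift along the tool's x, y, z in mm, then the turn, a rotation vector about the tool's x, y, z in rad. A call has 1 to 10 rows; each row is the pose to reach, as a shift and turn from the pose commanded when the call began, along the tool's axes at that moment; what a row does not reach only later rows make up. A row lasts 1/10 s, in which the tool goes at most 50 mm and 8.59 degrees, less where a joint would pass 70% of its speed; a pose out of reach is approached as far as the arm can. A call with a gripper value outside its range is refused whole. "grip" is the finger opening in mm, from 0 to 85.4, set as the call begins (left out, the last holds). The fingers move at their own pace and stop on an object; "force" is the grip in N (left out, the last holds). Time passes only in rows, so rows that repeat a pose let the fingers close. It gives the time, the measured TCP pose, the force, the opening and the grip force at its end, in the units of the state.
- r.sense(): the state, without advancing time (a new reading comes with each control period).
- r.snapshot(name): name is "scene" or "top"; returns (picture, depth): 480x640x3 uint8, blue, green, red; 480x640 float32, mm along the optical axis (not along the pixel's ray), 0 where there is no reading.
- r.camera_params(name): a dict with "fx", "fy", "cx", "cy" (pixels), "pose" (4x4, takes a point from camera to world coordinates). Camera axes: x right, y down, z forward; pixel columns grow to the right and rows downward; lengths in mm; the calibration is good to about 2 mm. A picture is of the moment at which its call begins. camera_params takes no time and is no camera call.
- r.hand_in(): hands the job in; it is judged then, once.
The state is a dict: "time": time; "joint_pos": joint angles; "qd": joint speeds; "joint_efforts": joint torques, N m; "tool_pos": TCP position; "tcp_rot": TCP orientation; "ft_force": force on the tool from outside, world axes, zero at the start; "wrist_torque": the same for the moment, N m; "finger_gap": finger opening in mm; "grip_force": force on a finger pad.
Only numpy, scipy, OpenCV 4.12 (cv2) and the standard library are available. Lean on these libraries where they do the work, as an engineer would, in place of code of your own. Each camera call takes 0.05 s, during which the arm holds its last target. There are 200 camera calls.

## Working session

There is one attempt and no reset: what is moved stays moved. The work goes in short steps, Python scripts to look and compute and a tool call to move; the robot and the scene stay as the last step left them, time stands still between calls to the robot, and variables do not carry over. Pictures are saved under pics/ and viewed, at most 10 in all, crops included, and the job is handed in when it is done.

Besides the shell and the picture viewer there is one more tool, called after ">>>" as name([rows], argument=value, ...), one row to a line, values as JSON. jog_arm: Moves the arm, as the interface text tells. Its arguments: {"type":"object","properties":{"rows":{"type":"array"},"grip":{"type":"number"},"force":{"type":"number"}},"required":["rows"]}

```bash
mkdir -p pics; python3 - <<'E'
from bench import r
import cv2,numpy as np
for n in("scene","top"):
    p,d=r.snapshot(n); cv2.imwrite(f"pics/{n}0.png",p); np.savez(f"{n}0.npz",p=p,d=d)
    c=r.camera_params(n); print(n,c['fx'],c['fy'],c['cx'],c['cy'],np.round(c['pose'],3).tolist())
print(r.sense())
E
```

```text
scene 464.47949218540145 464.47949218540145 315.9340497970969 242.85008922618746 [[-0.864, -0.263, 0.429, 172.801], [-0.503, 0.489, -0.713, 771.761], [-0.022, -0.831, -0.555, 585.186], [0.0, 0.0, 0.0, 1.0]]
top 602.1867041445721 602.1867041445721 324.1480896021494 248.10407517078718 [[0.156, -0.966, 0.207, 356.751], [-0.988, -0.153, 0.03, 69.697], [0.003, -0.209, -0.978, 1165.677], [0.0, 0.0, 0.0, 1.0]]
{'time': 0.1, 'joint_pos': array([-8.21261402e+01,  7.51382295e+00,  8.53242679e+01,  1.91093666e-03,
        8.72617988e+01, -4.89228669e+00]), 'qd': array([ 0.11632397, -0.12043647, -0.11951554,  0.01472475, -0.01086389,
        0.06929313]), 'joint_efforts': array([ 1.33161866e-03, -5.70954573e+01, -5.01940441e+01, -6.60253386e-05,
        8.17815046e-03, -1.12576487e-05]), 'tool_pos': array([ 132.55511885, -584.65368344,  230.30585122]), 'tcp_rot': array([-1.79900637e+02, -1.04205088e-02,  1.27660445e+01]), 'ft_force': array([ 0.0107255 , -0.0048483 , -0.36348702]), 'wrist_torque': array([-0.00951389, -0.00613827, -0.00928766]), 'grip_force': 0.0, 'finger_gap': 85.60991881203263}
```

View pics/scene0.png

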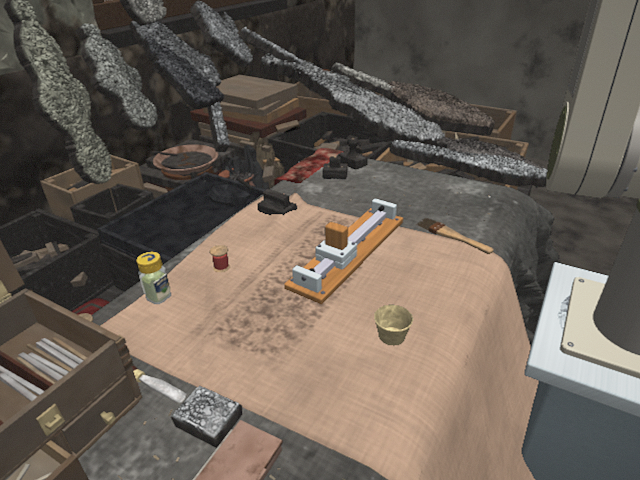

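View pics/top0.png

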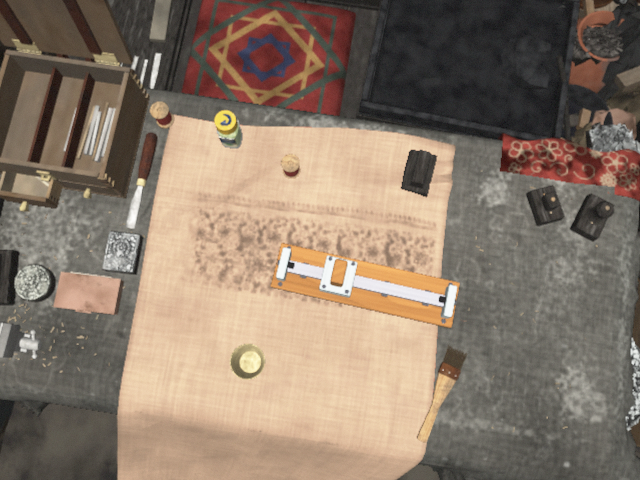

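The scene view shows the guide with its wooden grip at about (337,234), the cup at (393,323), the spool at (219,258) and the block at (277,203). In the top view the grip is at about (339,271), the end blocks at (285,264) and (451,300), the cup at (247,361), the spool at (290,165) and the black block at (419,172).

```bash
cat > h.py <<'E'
import numpy as np,cv2
from bench import r
def pts(n,d):
    c=r.camera_params(n); v,u=np.mgrid[0:480,0:640]
    P=np.stack([(u-c['cx'])/c['fx']*d,(v-c['cy'])/c['fy']*d,d],-1)
    return P@c['pose'][:3,:3].T+c['pose'][:3,3]
E
python3 - <<'E'
from h import *
for n,(x0,x1,y0,y1) in dict(top=(265,465,235,330),scene=(280,410,195,305)).items():
    z=np.load(n+'0.npz'); W=pts(n,z['d']); hsv=cv2.cvtColor(z['p'],cv2.COLOR_BGR2HSV)
    roi=np.zeros((480,640),bool); roi[y0:y1,x0:x1]=1
    org=roi&(hsv[...,1]>130)&(hsv[...,0]<22)&(z['d']>0); wh=roi&(hsv[...,1]<60)&(hsv[...,2]>110)&(z['d']>0)
    H=W[...,2]
    def s(name,m):
        q=W[m]; print(n,name,m.sum(),np.round(np.median(q,0),1),np.round((np.percentile(q,2,0)+np.percentile(q,98,0))/2,1))
        return q
    g=s('griptop',org&(H>88))
    if len(g):print(cv2.minAreaRect(g[:,:2].astype(np.float32)))
    b=s('board',org&(H<30)&(H>5)); print(cv2.minAreaRect(b[:,:2].astype(np.float32)))
    m=(wh&(H>44)&(H<60)).astype(np.uint8); k,l,st,ce=cv2.connectedComponentsWithStats(m)
    for i in range(1,k):
        if st[i,4]>30: q=s(f'block{st[i].tolist()}',l==i); print(cv2.minAreaRect(q[:,:2].astype(np.float32)))
z=np.load('top0.npz');W=pts('top',z['d'])
for n,u,v in(('cup',247,361),('spool',290,162),('bb',419,172)): print(n,W[v,u].round())
E
```

```text
top griptop 277 [544.2  70.   97.5] [544.9  70.   97.2]
((545.312744140625, 70.06156921386719), (20.98948097229004, 42.9747314453125), 85.77958679199219)
top board 4502 [526.6  -7.7  16. ] [541.9  19.3  16. ]
((542.5721435546875, 16.242660522460938), (355.19378662109375, 89.90192413330078), 86.08560943603516)
top block[277, 248, 14, 32, 267] 267 [551.9 174.8  51.5] [552.5 175.4  51. ]
((552.75537109375, 176.74203491210938), (19.104185104370117, 59.42955780029297), 86.81654357910156)
top block[320, 256, 37, 40, 748] 748 [540.6  69.9  52. ] [545.4  69.3  52. ]
((546.091552734375, 69.22012329101562), (59.78778076171875, 66.58625030517578), 85.92608642578125)
top block[443, 285, 14, 32, 284] 284 [ 530.2 -142.8   51.6] [ 531.  -143.2   50.9]
((530.9852294921875, -145.484619140625), (20.418319702148438, 59.521514892578125), 85.8760986328125)
scene griptop 187 [541.2  81.4  96.9] [543.4  76.9  94.2]
((543.6771850585938, 76.17973327636719), (22.763628005981445, 40.340972900390625), 88.76691436767578)
scene board 1935 [514.2  66.7  15.7] [538.7  33.8  12.1]
((540.0941162109375, 22.995513916015625), (354.3299560546875, 88.41805267333984), 86.10832214355469)
scene block[372, 198, 24, 12, 130] 130 [ 528.4 -134.6   51.2] [ 530.7 -137.2   49.2]
((530.8905639648438, -137.138916015625), (19.686351776123047, 59.711326599121094), 84.23213958740234)
scene block[315, 240, 42, 20, 382] 382 [533.3  91.9  51.6] [544.5  77.8  49.9]
((544.770751953125, 76.59175872802734), (61.90483474731445, 65.86919403076172), 85.74451446533203)
scene block[292, 265, 29, 17, 223] 223 [550.2 183.3  51.3] [552.  180.9  49.1]
((552.5258178710938, 180.49533081054688), (18.020761489868164, 60.686832427978516), 88.54459381103516)
cup [364. 216.   1.]
spool [754. 197.  48.]
bb [768. -54.  59.]
```

>>> jog_arm([
  [[27,-28,0],[0,0,0.029]],
  [[55,-55,0],[0,0,0.058]],
  [[82,-83,0],[0,0,0.087]],
  [[110,-110,0],[0,0,0.116]],
  [[137,-138,0],[0,0,0.145]],
  [[164,-165,0],[0,0,0.174]],
  [[192,-193,0],[0,0,0.203]],
  [[219,-220,0],[0,0,0.232]],
  [[247,-248,0],[0,0,0.262]],
  [[274,-275,0],[0,0,0.291]],
], grip=85)

```text
time: 1.1
tool_pos: [339.4, -254.8, 231.0]
tcp_rot: [-180.0, 0.0, -4.0]
ft_force: [1.0, -0.4, -0.1]
finger_gap: 85.0
grip_force: 0.0
```

>>> jog_arm([
  [[20,-38,5],[0,0,0]],
  [[40,-76,10],[0,0,0]],
  [[60,-114,15],[0,0,0]],
  [[80,-152,20],[0,0,0]],
  [[100,-190,25],[0,0,0]],
  [[120,-228,30],[0,0,0]],
  [[140,-265,40],[0,0,0]],
  [[160,-300,50],[0,0,0]],
  [[183,-342,60],[0,0,0]],
  [[183,-342,60],[0,0,0]],
])

```text
time: 2.1
tool_pos: [544.9, 76.7, 167.9]
tcp_rot: [-179.9, 0.3, -3.7]
ft_force: [-1.1, 0.0, -0.6]
finger_gap: 85.0
grip_force: 0.0
```

```bash
python3 - <<'E'
from h import *
s=r.sense(); print({k:np.round(s[k],2) for k in('time','joint_pos','tool_pos','tcp_rot','ft_force')})
p,d=r.snapshot("scene"); cv2.imwrite("pics/s1.png",cv2.resize(p[120:320,240:460],None,fx=2.7,fy=2.7))
E
```

```text
{'time': np.float64(2.1), 'joint_pos': array([ 2.61,  2.24, 97.49,  0.1 , 80.53, 96.27]), 'tool_pos': array([544.93,  76.73, 167.92]), 'tcp_rot': array([-179.93,    0.26,   -3.68]), 'ft_force': array([-1.12,  0.  , -0.57])}
```

View pics/s1.png

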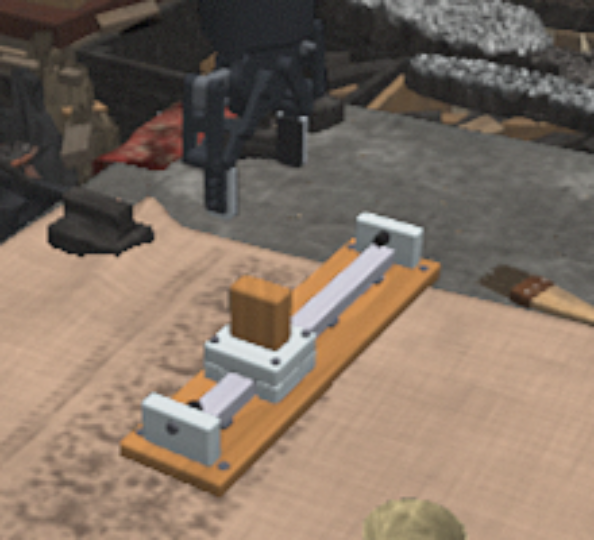

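The fingers at (222,190) and (292,140) straddle the line above the grip at (260,310), and the grip lies between them along the rail. I'm lowering the arm.

>>> jog_arm([
  [[0,0,12],[0,0,0]],
  [[0,0,24],[0,0,0]],
  [[0,0,36],[0,0,0]],
  [[0,0,48],[0,0,0]],
  [[0,0,60],[0,0,0]],
  [[0,0,72],[0,0,0]],
  [[0,0,84],[0,0,0]],
  [[0,0,96],[0,0,0]],
  [[0,0,108],[0,0,0]],
  [[0,0,108],[0,0,0]],
])

```text
time: 3.15
tool_pos: [543.4, 72.3, 60.9]
tcp_rot: [180.0, 0.2, -3.9]
ft_force: [-0.7, -0.2, -0.6]
finger_gap: 85.1
grip_force: 0.0
```

```bash
python3 - <<'E'
from h import *
s=r.sense(); print({k:np.round(s[k],2) for k in('time','tool_pos','tcp_rot','ft_force')})
p,d=r.snapshot("scene"); cv2.imwrite("pics/s2.png",cv2.resize(p[150:320,260:430],None,fx=3,fy=3))
E
```

```text
{'time': np.float64(3.15), 'tool_pos': array([543.35,  72.28,  60.85]), 'tcp_rot': array([179.98,   0.21,  -3.9 ]), 'ft_force': array([-0.68, -0.22, -0.55])}
```

View pics/s2.png

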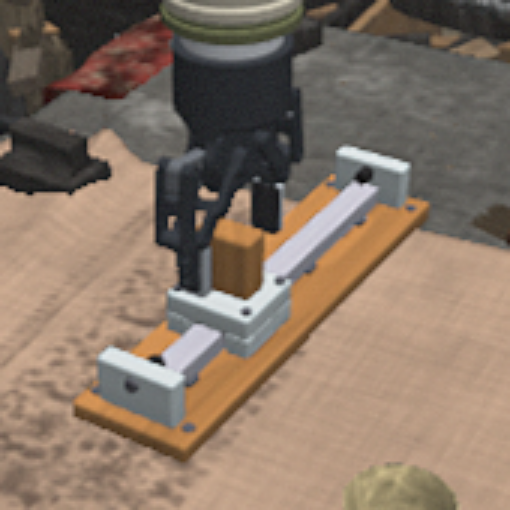

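The fingers at (193,270) and (267,205) straddle the grip at (238,260) along the rail. I'm closing them gently.

>>> jog_arm([
  [[0,0,0],[0,0,0]],
  [[0,0,0],[0,0,0]],
  [[0,0,0],[0,0,0]],
  [[0,0,0],[0,0,0]],
  [[0,0,0],[0,0,0]],
  [[0,0,0],[0,0,0]],
  [[0,0,0],[0,0,0]],
  [[0,0,0],[0,0,0]],
], grip=15, force=40)

```text
time: 4.0
tool_pos: [545.3, 72.3, 63.8]
tcp_rot: [-180.0, -0.0, -3.9]
ft_force: [-2.2, -0.5, 4.9]
finger_gap: 23.4
grip_force: 42.5
```

>>> jog_arm([
  [[0,-2,0],[0,0,0]],
  [[0,-4,0],[0,0,0]],
  [[0,-6,0],[0,0,0]],
  [[0,-8,0],[0,0,0]],
])

```text
time: 4.4
tool_pos: [545.8, 80.1, 63.9]
tcp_rot: [180.0, -0.0, -3.9]
ft_force: [-0.8, -0.7, 6.0]
finger_gap: 23.5
grip_force: 42.7
```

>>> jog_arm([
  [[0,-2,0],[0,0,0]],
  [[0,-4,0],[0,0,0]],
  [[0,-6,0],[0,0,0]],
  [[0,-8,0],[0,0,0]],
])

```text
time: 4.8
tool_pos: [546.4, 88.1, 63.9]
tcp_rot: [180.0, -0.0, -3.9]
ft_force: [-0.9, -0.4, 6.4]
finger_gap: 23.4
grip_force: 42.7
```

>>> jog_arm([
  [[0,-2,0],[0,0,0]],
  [[0,-4,0],[0,0,0]],
  [[0,-6,0],[0,0,0]],
  [[0,-8,0],[0,0,0]],
])

```text
time: 5.2
tool_pos: [546.9, 96.1, 63.9]
tcp_rot: [180.0, -0.0, -3.9]
ft_force: [-1.4, -1.9, 5.6]
finger_gap: 23.6
grip_force: 42.7
```

>>> jog_arm([
  [[0,-2,0],[0,0,0]],
  [[0,-4,0],[0,0,0]],
  [[0,-6,0],[0,0,0]],
  [[0,-8,0],[0,0,0]],
])

```text
time: 5.6
tool_pos: [547.5, 104.1, 63.9]
tcp_rot: [180.0, -0.0, -3.9]
ft_force: [-1.5, -1.8, 6.2]
finger_gap: 23.6
grip_force: 42.7
```

>>> jog_arm([
  [[0,-2,0],[0,0,0]],
  [[0,-4,0],[0,0,0]],
  [[0,-6,0],[0,0,0]],
  [[0,-8,0],[0,0,0]],
])

```text
time: 6.0
tool_pos: [548.0, 112.1, 63.9]
tcp_rot: [180.0, -0.0, -3.9]
ft_force: [-0.9, -2.2, 5.9]
finger_gap: 23.6
grip_force: 42.7
```

>>> jog_arm([
  [[0,-2,0],[0,0,0]],
  [[0,-4,0],[0,0,0]],
  [[0,-6,0],[0,0,0]],
  [[0,-8,0],[0,0,0]],
])

```text
time: 6.4
tool_pos: [548.6, 120.1, 63.9]
tcp_rot: [180.0, -0.0, -3.9]
ft_force: [-1.8, -0.9, 5.8]
finger_gap: 23.5
grip_force: 42.7
```

>>> jog_arm([
  [[0,-1,0],[0,0,0]],
  [[0,-2,0],[0,0,0]],
  [[0,-3,0],[0,0,0]],
  [[0,-4,0],[0,0,0]],
])

```text
time: 6.8
tool_pos: [548.8, 124.0, 63.8]
tcp_rot: [180.0, -0.0, -3.9]
ft_force: [-1.2, -1.4, 6.2]
finger_gap: 23.3
grip_force: 42.7
```

>>> jog_arm([
  [[0,-1,0],[0,0,0]],
  [[0,-2,0],[0,0,0]],
  [[0,-3,0],[0,0,0]],
])

```text
time: 7.1
tool_pos: [549.0, 127.1, 63.9]
tcp_rot: [180.0, -0.0, -3.9]
ft_force: [-1.8, -0.6, 5.4]
finger_gap: 23.1
grip_force: 42.7
```

>>> jog_arm([
  [[0,-1,0],[0,0,0]],
  [[0,-2,0],[0,0,0]],
])

```text
time: 7.3
tool_pos: [549.2, 128.9, 63.9]
tcp_rot: [180.0, -0.0, -3.9]
ft_force: [-1.8, -3.7, 5.5]
finger_gap: 23.7
grip_force: 42.8
```

>>> jog_arm([
  [[0,-1,0],[0,0,0]],
  [[0,-2,0],[0,0,0]],
])

```text
time: 7.5
tool_pos: [549.3, 130.3, 63.9]
tcp_rot: [179.9, -0.0, -3.9]
ft_force: [-3.4, -6.3, 5.7]
finger_gap: 23.4
grip_force: 42.8
```

>>> jog_arm([
  [[0,-0.5,0],[0,0,0]],
  [[0,-1,0],[0,0,0]],
])

```text
time: 7.7
tool_pos: [549.4, 131.0, 63.9]
tcp_rot: [179.9, -0.0, -3.9]
ft_force: [-2.6, -7.4, 6.8]
finger_gap: 23.3
grip_force: 42.9
```

>>> jog_arm([
  [[0,4,0],[0,0,0]],
  [[0,9,0],[0,0,0]],
  [[0,14,0],[0,0,0]],
  [[0,19,0],[0,0,0]],
  [[0,24,0],[0,0,0]],
  [[0,29,0],[0,0,0]],
  [[0,34,0],[0,0,0]],
  [[0,39,0],[0,0,0]],
  [[0,42,0],[0,0,0]],
  [[0,44,0],[0,0,0]],
])

```text
time: 8.7
tool_pos: [546.4, 88.4, 63.9]
tcp_rot: [-180.0, -0.0, -3.9]
ft_force: [-1.3, 1.4, 5.3]
finger_gap: 23.8
grip_force: 42.6
```

>>> jog_arm([
  [[0,2,0],[0,0,0]],
  [[0,4,0],[0,0,0]],
  [[0,6,0],[0,0,0]],
  [[0,8,0],[0,0,0]],
])

```text
time: 9.1
tool_pos: [545.9, 80.6, 63.8]
tcp_rot: [-180.0, -0.0, -3.9]
ft_force: [-1.2, 1.8, 5.6]
finger_gap: 23.6
grip_force: 42.6
```

>>> jog_arm([
  [[0,2,0],[0,0,0]],
  [[0,4,0],[0,0,0]],
  [[0,6,0],[0,0,0]],
  [[0,8,0],[0,0,0]],
])

```text
time: 9.5
tool_pos: [545.3, 72.6, 63.9]
tcp_rot: [-180.0, -0.0, -3.9]
ft_force: [-0.9, 1.7, 4.9]
finger_gap: 23.3
grip_force: 42.6
```

>>> jog_arm([
  [[0,2,0],[0,0,0]],
  [[0,4,0],[0,0,0]],
  [[0,6,0],[0,0,0]],
  [[0,8,0],[0,0,0]],
])

```text
time: 9.9
tool_pos: [544.8, 64.6, 63.9]
tcp_rot: [-180.0, -0.0, -3.9]
ft_force: [-0.9, 1.5, 5.6]
finger_gap: 23.4
grip_force: 42.6
```

>>> jog_arm([
  [[0,2,0],[0,0,0]],
  [[0,4,0],[0,0,0]],
  [[0,6,0],[0,0,0]],
  [[0,8,0],[0,0,0]],
])

```text
time: 10.3
tool_pos: [544.2, 56.6, 63.9]
tcp_rot: [-180.0, -0.0, -3.9]
ft_force: [-1.2, 2.0, 5.8]
finger_gap: 23.6
grip_force: 42.6
```

>>> jog_arm([
  [[0,2,0],[0,0,0]],
  [[0,4,0],[0,0,0]],
  [[0,6,0],[0,0,0]],
  [[0,8,0],[0,0,0]],
])

```text
time: 10.7
tool_pos: [543.7, 48.6, 63.9]
tcp_rot: [-180.0, -0.0, -3.9]
ft_force: [-1.3, 2.3, 4.7]
finger_gap: 23.3
grip_force: 42.6
```

>>> jog_arm([
  [[0,2,0],[0,0,0]],
  [[0,4,0],[0,0,0]],
  [[0,6,0],[0,0,0]],
  [[0,8,0],[0,0,0]],
])

```text
time: 11.1
tool_pos: [543.1, 40.6, 63.9]
tcp_rot: [-180.0, -0.0, -3.9]
ft_force: [-1.5, 1.9, 4.9]
finger_gap: 23.5
grip_force: 42.6
```

>>> jog_arm([
  [[0,2,0],[0,0,0]],
  [[0,4,0],[0,0,0]],
  [[0,6,0],[0,0,0]],
  [[0,8,0],[0,0,0]],
])

```text
time: 11.5
tool_pos: [542.6, 32.7, 63.9]
tcp_rot: [-180.0, -0.0, -3.9]
ft_force: [-0.2, 1.5, 6.1]
finger_gap: 23.3
grip_force: 42.6
```

>>> jog_arm([
  [[0,2,0],[0,0,0]],
  [[0,4,0],[0,0,0]],
  [[0,6,0],[0,0,0]],
  [[0,8,0],[0,0,0]],
])

```text
time: 11.9
tool_pos: [542.0, 24.7, 63.9]
tcp_rot: [-180.0, -0.0, -3.9]
ft_force: [-2.3, 2.5, 6.5]
finger_gap: 23.6
grip_force: 42.6
```

>>> jog_arm([
  [[0,2,0],[0,0,0]],
  [[0,4,0],[0,0,0]],
  [[0,6,0],[0,0,0]],
  [[0,8,0],[0,0,0]],
])

```text
time: 12.3
tool_pos: [541.5, 16.7, 63.9]
tcp_rot: [-180.0, -0.1, -3.9]
ft_force: [-1.4, 2.0, 5.5]
finger_gap: 23.5
grip_force: 42.6
```

>>> jog_arm([
  [[0,2,0],[0,0,0]],
  [[0,4,0],[0,0,0]],
  [[0,6,0],[0,0,0]],
  [[0,8,0],[0,0,0]],
])

```text
time: 12.7
tool_pos: [541.0, 8.7, 63.9]
tcp_rot: [-180.0, -0.1, -3.9]
ft_force: [-1.4, 2.3, 6.6]
finger_gap: 23.5
grip_force: 42.6
```

>>> jog_arm([
  [[0,2,0],[0,0,0]],
  [[0,4,0],[0,0,0]],
  [[0,6,0],[0,0,0]],
  [[0,8,0],[0,0,0]],
])

```text
time: 13.1
tool_pos: [540.4, 0.7, 63.9]
tcp_rot: [-180.0, -0.0, -3.9]
ft_force: [-1.8, 1.7, 5.1]
finger_gap: 23.5
grip_force: 42.6
```

>>> jog_arm([
  [[0,2,0],[0,0,0]],
  [[0,4,0],[0,0,0]],
  [[0,6,0],[0,0,0]],
  [[0,8,0],[0,0,0]],
])

```text
time: 13.5
tool_pos: [539.9, -7.3, 63.8]
tcp_rot: [-180.0, -0.0, -3.9]
ft_force: [-1.1, 2.0, 4.8]
finger_gap: 23.1
grip_force: 42.7
```

>>> jog_arm([
  [[0,2,0],[0,0,0]],
  [[0,4,0],[0,0,0]],
  [[0,6,0],[0,0,0]],
  [[0,8,0],[0,0,0]],
])

```text
time: 13.9
tool_pos: [539.3, -15.3, 63.9]
tcp_rot: [-180.0, -0.0, -3.9]
ft_force: [-1.5, 2.0, 5.8]
finger_gap: 23.8
grip_force: 42.7
```

>>> jog_arm([
  [[0,2,0],[0,0,0]],
  [[0,4,0],[0,0,0]],
  [[0,6,0],[0,0,0]],
])

```text
time: 14.2
tool_pos: [538.9, -21.3, 63.9]
tcp_rot: [-180.0, -0.0, -3.9]
ft_force: [-1.7, 3.3, 5.2]
finger_gap: 23.5
grip_force: 42.7
```

>>> jog_arm([
  [[0,2,0],[0,0,0]],
  [[0,4,0],[0,0,0]],
  [[0,6,0],[0,0,0]],
])

```text
time: 14.5
tool_pos: [538.5, -27.2, 63.8]
tcp_rot: [-180.0, -0.0, -3.9]
ft_force: [-1.7, 4.3, 6.2]
finger_gap: 23.9
grip_force: 42.7
```

>>> jog_arm([
  [[0,2,0],[0,0,0]],
  [[0,4,0],[0,0,0]],
  [[0,6,0],[0,0,0]],
])

```text
time: 14.8
tool_pos: [538.3, -31.2, 63.9]
tcp_rot: [-179.8, -0.0, -3.9]
ft_force: [-1.7, 10.6, 7.2]
finger_gap: 23.5
grip_force: 42.7
```

>>> jog_arm([
  [[0,2,0],[0,0,0]],
  [[0,4,0],[0,0,0]],
  [[0,6,0],[0,0,0]],
])

```text
time: 15.1
tool_pos: [537.8, -37.8, 63.9]
tcp_rot: [-179.9, -0.0, -3.9]
ft_force: [-1.3, 10.2, 7.0]
finger_gap: 23.3
grip_force: 42.8
```

>>> jog_arm([
  [[0,2,0],[0,0,0]],
  [[0,4,0],[0,0,0]],
  [[0,6,0],[0,0,0]],
])

```text
time: 15.4
tool_pos: [537.4, -43.8, 63.9]
tcp_rot: [-179.9, -0.0, -3.9]
ft_force: [-0.5, 11.0, 7.2]
finger_gap: 23.4
grip_force: 42.8
```

>>> jog_arm([
  [[0,2,0],[0,0,0]],
  [[0,4,0],[0,0,0]],
  [[0,6,0],[0,0,0]],
])

```text
time: 15.7
tool_pos: [537.0, -50.3, 63.9]
tcp_rot: [-179.9, -0.0, -3.9]
ft_force: [-2.3, 4.7, 5.0]
finger_gap: 23.5
grip_force: 42.7
```

>>> jog_arm([
  [[0,2,0],[0,0,0]],
  [[0,4,0],[0,0,0]],
  [[0,6,0],[0,0,0]],
])

```text
time: 16.0
tool_pos: [536.5, -57.2, 63.9]
tcp_rot: [-180.0, -0.0, -3.9]
ft_force: [-1.9, 1.5, 6.3]
finger_gap: 23.6
grip_force: 42.7
```

>>> jog_arm([
  [[0,2,0],[0,0,0]],
  [[0,4,0],[0,0,0]],
  [[0,6,0],[0,0,0]],
])

```text
time: 16.3
tool_pos: [536.1, -63.2, 63.8]
tcp_rot: [-180.0, -0.0, -3.9]
ft_force: [-1.3, 0.9, 5.6]
finger_gap: 23.7
grip_force: 42.7
```

>>> jog_arm([
  [[0,2,0],[0,0,0]],
  [[0,4,0],[0,0,0]],
  [[0,6,0],[0,0,0]],
])

```text
time: 16.6
tool_pos: [535.6, -69.2, 63.8]
tcp_rot: [-180.0, -0.0, -3.9]
ft_force: [-2.4, 2.0, 6.0]
finger_gap: 23.3
grip_force: 42.7
```

>>> jog_arm([
  [[0,2,0],[0,0,0]],
  [[0,4,0],[0,0,0]],
  [[0,6,0],[0,0,0]],
])

```text
time: 16.9
tool_pos: [535.2, -75.2, 63.9]
tcp_rot: [-180.0, -0.0, -3.9]
ft_force: [-1.2, 1.8, 6.4]
finger_gap: 23.5
grip_force: 42.7
```

>>> jog_arm([
  [[0,2,0],[0,0,0]],
  [[0,4,0],[0,0,0]],
  [[0,6,0],[0,0,0]],
  [[0,8,0],[0,0,0]],
  [[0,10,0],[0,0,0]],
  [[0,12,0],[0,0,0]],
  [[0,13,0],[0,0,0]],
  [[0,14,0],[0,0,0]],
])

```text
time: 17.7
tool_pos: [534.3, -89.2, 63.9]
tcp_rot: [-180.0, -0.1, -3.9]
ft_force: [-1.6, 2.3, 6.5]
finger_gap: 23.5
grip_force: 42.7
```

>>> jog_arm([
  [[0,1,0],[0,0,0]],
  [[0,2,0],[0,0,0]],
  [[0,3,0],[0,0,0]],
])

```text
time: 18.0
tool_pos: [534.1, -92.1, 63.9]
tcp_rot: [-180.0, -0.0, -3.9]
ft_force: [-0.7, 1.8, 6.1]
finger_gap: 23.7
grip_force: 42.7
```

>>> jog_arm([
  [[0,1,0],[0,0,0]],
  [[0,2,0],[0,0,0]],
])

```text
time: 18.2
tool_pos: [534.0, -93.6, 63.9]
tcp_rot: [-179.9, -0.0, -3.9]
ft_force: [-1.2, 5.5, 6.5]
finger_gap: 23.4
grip_force: 42.8
```

>>> jog_arm([
  [[0,0.5,0],[0,0,0]],
  [[0,1,0],[0,0,0]],
])

```text
time: 18.4
tool_pos: [534.0, -94.3, 63.9]
tcp_rot: [-179.9, -0.0, -3.9]
ft_force: [-1.6, 7.0, 6.8]
finger_gap: 23.3
grip_force: 42.8
```

>>> jog_arm([
  [[0,-4,0],[0,0,0]],
  [[0,-8,0],[0,0,0]],
  [[0,-12,0],[0,0,0]],
  [[0,-16,0],[0,0,0]],
  [[0,-20,0],[0,0,0]],
  [[0,-24,0],[0,0,0]],
  [[0,-28,0],[0,0,0]],
  [[0,-32,0],[0,0,0]],
  [[0,-35,0],[0,0,0]],
  [[0,-38,0],[0,0,0]],
])

```text
time: 19.4
tool_pos: [536.4, -57.6, 63.9]
tcp_rot: [180.0, -0.0, -3.9]
ft_force: [-1.9, -0.9, 5.0]
finger_gap: 23.8
grip_force: 42.6
```

>>> jog_arm([
  [[0,-1,0],[0,0,0]],
  [[0,-2,0],[0,0,0]],
  [[0,-3,0],[0,0,0]],
])

```text
time: 19.7
tool_pos: [536.7, -54.7, 63.9]
tcp_rot: [180.0, -0.0, -3.9]
ft_force: [-1.1, -1.6, 5.8]
finger_gap: 24.0
grip_force: 42.6
```

>>> jog_arm([
  [[0,-1,0],[0,0,0]],
  [[0,-2,0],[0,0,0]],
  [[0,-3,0],[0,0,0]],
])

```text
time: 20.0
tool_pos: [536.8, -52.1, 63.9]
tcp_rot: [179.9, -0.0, -3.9]
ft_force: [-1.2, -5.0, 5.3]
finger_gap: 23.3
grip_force: 42.6
```

>>> jog_arm([
  [[0,-1,0],[0,0,0]],
  [[0,-2,0],[0,0,0]],
  [[0,-3,0],[0,0,0]],
])

```text
time: 20.3
tool_pos: [537.0, -50.3, 63.9]
tcp_rot: [179.8, -0.0, -3.9]
ft_force: [-2.4, -9.1, 5.6]
finger_gap: 23.4
grip_force: 42.5
```

>>> jog_arm([
  [[0,-1,0],[0,0,0]],
  [[0,-2,0],[0,0,0]],
  [[0,-3,0],[0,0,0]],
])

```text
time: 20.6
tool_pos: [537.1, -47.9, 63.9]
tcp_rot: [179.8, -0.0, -3.9]
ft_force: [-3.3, -8.5, 5.6]
finger_gap: 23.4
grip_force: 42.6
```

>>> jog_arm([
  [[0,-1.5,0],[0,0,0]],
  [[0,-3,0],[0,0,0]],
  [[0,-4.5,0],[0,0,0]],
  [[0,-6,0],[0,0,0]],
  [[0,-7,0],[0,0,0]],
])

```text
time: 21.1
tool_pos: [537.6, -40.3, 63.9]
tcp_rot: [179.8, -0.0, -3.9]
ft_force: [-2.3, -7.5, 5.6]
finger_gap: 23.7
grip_force: 42.6
```

>>> jog_arm([
  [[0,0,0],[0,0,0]],
  [[0,0,0],[0,0,0]],
  [[0,0,0],[0,0,0]],
  [[0,0,0],[0,0,0]],
  [[0,0,0],[0,0,0]],
])

```text
time: 21.6
tool_pos: [537.7, -39.4, 63.9]
tcp_rot: [179.9, -0.0, -3.9]
ft_force: [-2.4, -4.4, 6.3]
finger_gap: 23.6
grip_force: 42.7
```

>>> jog_arm([
  [[0,0,0],[0,0,0]],
  [[0,0,0],[0,0,0]],
  [[0,0,0],[0,0,0]],
  [[0,0,0],[0,0,0]],
  [[0,0,0],[0,0,0]],
  [[0,0,0],[0,0,0]],
  [[0,0,0],[0,0,0]],
], grip=70)

```text
time: 22.3
tool_pos: [537.4, -38.4, 63.3]
tcp_rot: [180.0, -0.0, -3.9]
ft_force: [0.0, 1.5, -0.9]
finger_gap: 70.0
grip_force: 0.0
```

>>> jog_arm([
  [[0,0,-12],[0,0,0]],
  [[0,0,-24],[0,0,0]],
  [[0,0,-36],[0,0,0]],
  [[0,0,-50],[0,0,0]],
  [[0,0,-65],[0,0,0]],
  [[0,0,-80],[0,0,0]],
  [[0,0,-95],[0,0,0]],
  [[0,0,-110],[0,0,0]],
  [[0,0,-120],[0,0,0]],
  [[0,0,-120],[0,0,0]],
])

```text
time: 23.3
tool_pos: [538.5, -38.6, 185.5]
tcp_rot: [180.0, -0.2, -3.9]
ft_force: [-0.1, -1.1, 0.1]
finger_gap: 69.7
grip_force: 0.0
```

```bash
python3 - <<'E'
from h import *
p,d=r.snapshot("scene"); cv2.imwrite("pics/s3.png",cv2.resize(p[100:350,200:460],None,fx=2.3,fy=2.3))
W=pts("scene",d);hsv=cv2.cvtColor(p,cv2.COLOR_BGR2HSV);H=W[...,2]
m=(hsv[...,1]>130)&(hsv[...,0]<22)&(H>88)&(H<102);m[:195]=0;m[305:]=0;m[:,:280]=0;m[:,410:]=0
print(m.sum(),cv2.minAreaRect(W[m][:,:2].astype(np.float32)),"before (543.7,76.2) with TCP y 72.3")
E
```

```text
160 ((536.8633422851562, -33.43356704711914), (22.61250877380371, 40.83930587768555), 87.65412902832031) before (543.7,76.2) with TCP y 72.3
```

View pics/s3.png

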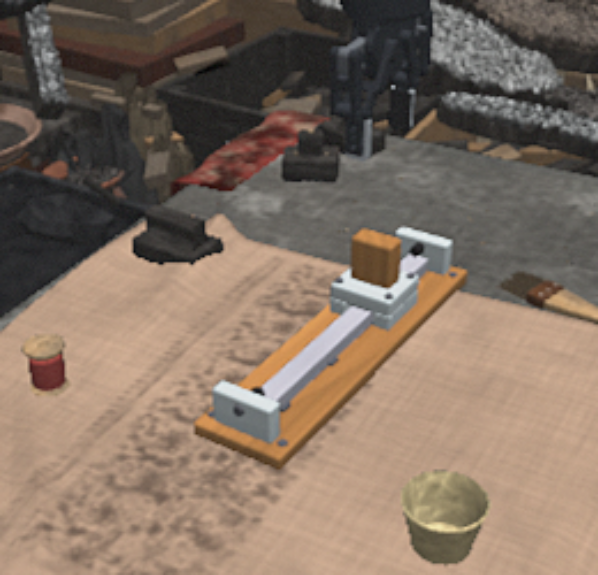

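The carriage at (375,285) stayed on the tight spot (y about -38 mm, spot about -28 to -52). The gripper is clear and the cup, spool and block are undisturbed.

```bash
python3 -c "
from bench import r
print(r.hand_in())"
```

```text
the job is handed in; nothing more can be done
None
```

I ran the carriage gently onto both buffers (about 5 N on each), found the tight spot at roughly 156–180 mm of travel, parked the carriage near its middle at about 167 mm, let go and handed the job in at about 23 s; the judge's verdict was not shown.

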